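Slide a coated glass plate out over the end of the bench riser

ROBOT

A 6-joint arm with a two-finger parallel gripper is mounted at the origin on the work surface. World frame = base frame: x ahead of the robot, y to its left, z up, the work surface at z = 0. Lengths are in m, angles in rad, forces in N, time in s.
With the tool pointing down it reaches from about 0.35 to 0.925 m from the base axis. Payload 6.4 kg.
Tool frame: the origin (TCP) lies midway between the tips of the shut fingers; the grasp point (between the pads) lies 19 mm behind it; z points along the fingers, x is the direction in which the jaws open and shut, and the axes are right-handed (so a half turn about z gives the same grasp; the last joint's range is limited). The gripper opens to 94 mm and grips with 3 to 60 N. Pads are 16 mm wide; open, the fingers measure 119 mm over their backs; the gripper's body (75 mm by 177 mm) begins 78 mm behind the grasp point.
Start: joints at [-1.313, 0.245, 1.558, -0, 1.339, -0.174], TCP at [0.272, -0.59, 0.172] pointing down, gripper open.
Joint ranges: [-3.13, 3.13], [-1.02, 2.26], [0.13, 2.54], [-0.95, 4.09], [0.21, 2.88], [-2.74, 2.74]. Speed limits (rad/s): [2.57, 2.57, 3.14, 3.14, 3.14, 3.14].

INTERFACE

Orientations are given as a 3x3 rotation matrix whose columns are the frame's x, y, z axes.
In Python, from bench import * gives the robot as it stands.
- The arm moves only by the tool arm_command, never from a script. Its argument "series" is a list of rows, each a list of 7 numbers: the turn, a rotation vector about the tool's x, y, z in rad, then the shift along the tool's x, y, z in cm, then the closure in counts, from 0 (fully open) to 255 (shut). A call has 1 to 12 rows; each row shifts and turns the commanded pose from where the row before left it, along the tool's axes as they then stand; what a row does not reach is not made up. A row lasts 1/12 s, in which the tool goes at most 41.7 mm and 7.16 degrees, less where a joint would pass 70% of its speed; a pose out of reach is approached as far as the arm can. A call with a gripper value outside its range is refused whole. The fingers move at their own pace and stop on an object; "grip_force" is the grip in N (left out, the last holds). Time passes only in rows, so rows that do not move let the fingers close. It gives the time, the measured TCP pose, the force and the opening at its end, in the units of the state.
- state(): the state, without advancing time (a new reading comes with each control period).
- get_image(name): name is "side" or "top" or "wrist"; returns a dict with "pixels" (420x560x3 uint8, red, green, blue), "depth" (420x560 float32, m along the optical axis (not along the pixel's ray), 0 where there is no reading), "fx", "fy", "cx", "cy" (pixels), "rvec" (rotation vector, rad) and "tvec" (3), from world to camera coordinates, as OpenCV has them; the wrist camera has in their place "tool_from_camera" (4x4, takes a point from camera to tool coordinates, whose origin is the TCP and whose axes are the tool frame's). Camera axes: x right, y down, z forward; pixel columns grow to the right and rows downward; lengths in m; the calibration is good to about 2 mm. A picture is of the moment at which its call begins: read the wrist's pose just before it.
- hand_in(): hands the job in, once; it reports no verdict.
The state is a dict: "clock": time; "joint_pos": joint angles; "qd": joint speeds; "joint_torque": joint torques, N m; "ee_pos": TCP position; "orientation": TCP orientation; "ft_force": force on the tool from outside, world axes, zero at the start; "moment": the same for the moment, N m; "finger_gap": finger opening in m.
Only numpy, scipy, OpenCV 4.12 (cv2) and the standard library are available. Lean on these libraries where they do the work, as an engineer would, in place of code of your own. Each camera call takes 0.05 s, during which the arm holds its last target.

TASK

The coated glass plate lies askew on the steel bench riser. Without lifting it, push it by its edges with a fingertip so that it lies flush along the riser's rear upstand and sticks out about 40 mm past the end of the riser that is beside the glass developing tank, so the next person can take hold of it there. Do not touch the white coated face, keep the plate flat on the riser, and leave everything else where it stands.

Things in the scene. Friction and masses are not known exactly. Their poses are not given: they have to be found in the camera images.
- plate: loose rectangular glass plate with a white coated upper face, 100 mm (x) by 200 mm (y) by 6 mm thick, 0.26 to 0.42 kg, lying flat on the riser, its length roughly along it, its middle 30 to 50 mm short of lying flush, turned up to 13 degrees. Slides under a push of 1 to 5 N. Its edges are bare glass and may be pushed anywhere. Origin: centre of its underside; z up.
- layer: the white coated face of the plate, fixed to it: 80 by 180 mm, 1 mm high, lying on the upper face from 6 to 7 mm above the plate's underside, with a bare glass border 10 mm wide all round. Must not be touched. Its origin and axes are those of plate.
- riser: the ledge: fixed steel bench riser. Flat top 460 mm (y) by 200 mm (x), 80 mm above the bench, ends open at y = +230 and -230 mm. Along its far side (+x) stands an upstand 22 mm high; its near face is at x = +100 mm, so a flush plate has its centre at x = +50 mm. Origin: on the bench under the middle of the top; x towards the upstand, away from the robot, y to the left seen from the robot.
- ledge_left_end (a point): middle of the left (+y) end edge of the riser's top, on its upper surface
- ledge_right_end (a point): middle of the right (-y) end edge of the riser's top, on its upper surface
- tank: glass developing tank with a flat steel lid and black knob, 244 by 114 mm, 159 mm high to the top of the knob, heavy and fixed, on the bench beyond either the left or the right end of the riser, its long side pointing away from the robot. Origin: centre of its underside.
- hotplate: white hot plate with a square ceramic top, two knobs in front, 244 by 150 mm, 94 mm high, fixed, on the bench beyond the riser's other end. Origin: centre of its underside.
- vial_left: small clear glass vial with cap, 28 mm diameter, 55 mm high, loose, standing on the riser's top at the front left corner, clear of the plate's way. Origin: centre of its underside.
- vial_right: small amber glass vial with cap, 28 mm diameter, 55 mm high, loose, standing on the riser's top at the front right corner, clear of the plate's way. Origin: centre of its underside.
- jar: white screw-top jar, 60 mm diameter, 75 mm high, loose on the bench in front of the riser. Origin: centre of its underside.
- beaker: small glass beaker, 48 mm diameter, 60 mm high, loose on the bench in front of the riser. Origin: centre of its underside.
- spatula: thin steel laboratory spatula 195 mm long, 6 mm high, lying on the bench in front of the riser. Origin: under its middle, x along its length.
Not all that is in view belongs to the job. What is shaped like the plate but yellow is not meant.

How it is judged:
At the end, for the whole second after the job is handed in: The plate lies flat and still on the riser, square to the upstand within 3.4 degrees and its long edge within 7 mm of it, and sticks out 40 mm (28 to 52 mm) past the riser's end on the tank's side (((y of tank in the frame of riser above 0 m and y of plate in the frame of riser between 0.158 and 0.182 m) or (y of tank in the frame of riser below 0 m and y of plate in the frame of riser between -0.182 and -0.158 m)) and x of plate in the frame of riser above 0.043 m and angle between the y axis of plate and the y axis of riser, either way round below 0.06 rad and angle between plate's own z axis and vertical below 0.04 rad and z of plate in the frame of riser between 0.077 and 0.083 m and linear speed of plate below 0.01 m/s); the robot touches nothing.
It fails at once if the plate is lifted off the riser (more than 8 mm) (z of plate in the frame of riser above 0.088 m).
It fails at once if the plate is tipped (more than 7 degrees) or falls off the riser (angle between plate's own z axis and vertical above 0.12 rad).
It fails at once if the white coated face is touched (contact force between any of the arm, the fingers and layer above 0.3 N).
It fails at once if one of the other loose things is moved (more than 15 mm) or knocked over (distance of any of vial_left, vial_right, jar, beaker, spatula from where it was at the start of the episode above 0.015 m or angle between any of vial_left, vial_right, jar, beaker, spatula's own z axis and vertical above 0.4 rad).
It also fails if it takes over 58 s, if anything falls off the work surface, if the arm or the gripper's body presses on something with over 40 N, if the wrist force passes 120 N, or if a joint passes its speed limit or range.

## Working session

There is one attempt and no reset: what is moved stays moved. The work goes in short steps, Python scripts to look and compute and a tool call to move; the robot and the scene stay as the last step left them, time stands still between calls to the robot, and variables do not carry over. Pictures are saved under pics/ and viewed, and the job is handed in when it is done.

Besides the shell and the picture viewer there is one more tool, called after "Call:" by a JSON object that holds its "name" and its "arguments". arm_command: Moves the arm, as the interface text tells. Its arguments: {"type":"object","properties":{"series":{"type":"array"},"grip_force":{"type":"number"}},"required":["series"]}

```bash
mkdir -p pics; ls
cat > h.py <<'E'
from bench import *
import numpy as np, cv2
def save(n,f):
    im=get_image(n); cv2.imwrite(f'pics/{f}.png',im['pixels'][:,:,::-1]); np.savez(f'pics/{f}.npz',**im); return im
def load(f): return np.load(f'pics/{f}.npz')
def pix(im,u,v,z=None):
    R=cv2.Rodrigues(np.array(im['rvec'],float))[0];t=np.array(im['tvec'],float).ravel()
    ray=np.array([(u-im['cx'])/im['fx'],(v-im['cy'])/im['fy'],1.])
    c=-R.T@t; d=R.T@ray
    s=float(im['depth'][int(round(v)),int(round(u))]) if z is None else (z-c[2])/d[2]
    return c+s*d
E
python3 - <<'E'
from h import *
s=state();print(s)
for n in('top','side'):save(n,n+'0')
E
```

```text
pics
{'clock': 0.0, 'joint_pos': array([-1.31307696e+00,  2.45785803e-01,  1.55899030e+00, -9.85111200e-06,
        1.33869293e+00, -1.74091757e-01]), 'qd': array([ 4.13477760e-05, -8.79648263e-04, -3.93851162e-05,  4.53611000e-04,
       -1.56535721e-03, -7.81321318e-04]), 'joint_torque': array([-1.08724678e-03, -4.15826511e+01, -3.14607275e+01,  6.84133661e-02,
        3.32283718e-02, -1.62627243e-04]), 'ee_pos': array([ 0.2718741 , -0.58969137,  0.17137625]), 'orientation': array([[ 4.18517981e-01, -9.08208380e-01, -4.87513991e-04],
       [-9.08206628e-01, -4.18518146e-01,  1.81196530e-03],
       [-1.84967552e-03, -3.15576622e-04, -9.99998240e-01]]), 'ft_force': array([ 1.72549244, -0.37808964, -0.42725075]), 'moment': array([-0.01147332,  0.01109617,  0.02796481]), 'finger_gap': 0.09382522160169453}
```

View pics/top0.png

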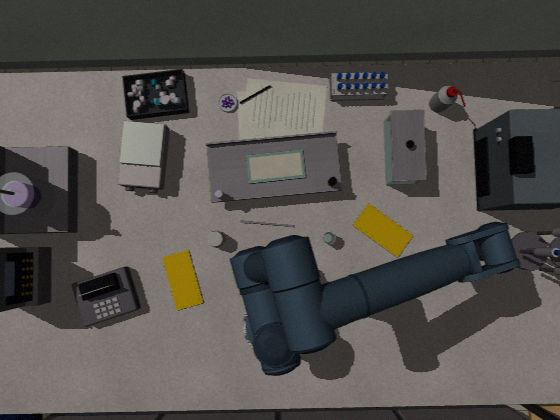

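View pics/side0.png

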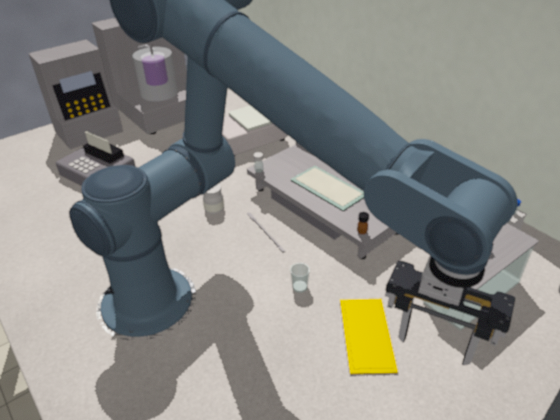

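The top view shows the riser at about (273,165) and the plate at (275,166), white with a glass border. The two yellow look-alikes are at (183,280) and (382,230). The box with a knob at (408,147) on the right looks like the tank, and the one at (145,155) on the left looks like the hot plate. I'll enlarge both to confirm.

Run:
```python
from h import *
im=load('top0');p=im['pixels'][:,:,::-1]
a=cv2.resize(p[120:215,195:355],None,fx=5,fy=5,interpolation=cv2.INTER_CUBIC)
b=cv2.resize(p[90:215,110:450],None,fx=2.35,fy=2.35,interpolation=cv2.INTER_CUBIC)
cv2.imwrite('pics/c1.png',a);cv2.imwrite('pics/c2.png',b)
print(im['fx'],im['rvec'],im['tvec'])
```

```text
481.9225833333057 [ 2.16281902 -2.20718435  0.06539985] [0.00497275 0.40659599 1.73828555]
```

View pics/c1.png

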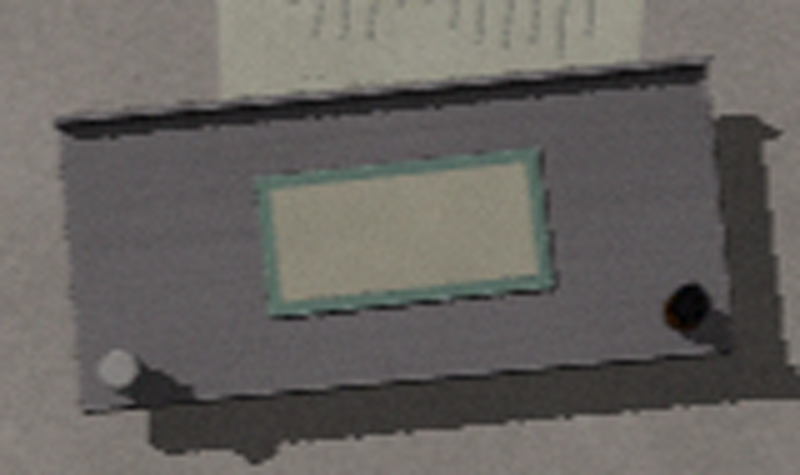

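View pics/c2.png

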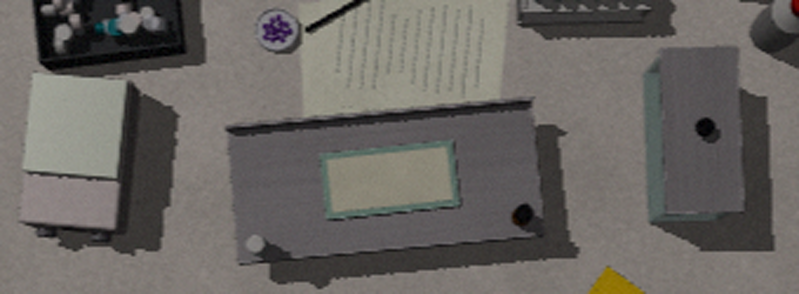

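Confirmed: the right-hand object, crop (698,130), has a flat steel lid, a black knob and glass sides, so it is the tank. The left one has two knobs in front, so it is the hot plate. The plate therefore has to go right, towards −y. Next I'll measure.

```bash
cat > m.py <<'E'
from h import *
im=load('top0')
def C(X,Y,z): return pix(im,(X+.5)/5-.5+195,(Y+.5)/5-.5+120,z)
pl=np.array([C(257,177,.086),C(542,149,.086),C(553,287,.086),C(272,318,.086)])
fl=C(83,411,.08);fr=C(730,351,.08)
print(pl[:,:2].round(4)); print(fl,fr,np.linalg.norm(fl-fr))
for a,b in((0,1),(1,2),(2,3),(3,0)):print(np.linalg.norm(pl[a]-pl[b]))
# depth-based plane extraction of riser
R=cv2.Rodrigues(im['rvec'].astype(float))[0];t=im['tvec']
v,u=np.mgrid[0:420,0:560];d=im['depth'].astype(float)
P=np.stack([(u-im['cx'])/im['fx']*d,(v-im['cy'])/im['fy']*d,d],-1)
W=(P-t)@R
roi=np.zeros(d.shape,bool);roi[125:212,200:350]=1
m=roi&(W[...,2]>.07)&(W[...,2]<.115)
up=roi&(W[...,2]>.095)&(W[...,2]<.115)
print(m.sum(),W[165,212],W[165,275])
r=cv2.minAreaRect(W[m][:,:2].astype(np.float32));print('rect',r)
print(cv2.boxPoints(r))
q=W[up];print(up.sum(),q[:,:2].min(0),q[:,:2].max(0),q[:,2].max())
for (cu,cv_) in((218,193),(332,181)):
    mm=np.zeros_like(roi);mm[cv_-8:cv_+8,cu-8:cu+8]=1;mm&=W[...,2]>.11
    print('vial',W[mm].mean(0) if mm.any() else None)
y=m
E
python3 m.py
```

```text
[[ 0.6062  0.091 ]
 [ 0.6218 -0.1096]
 [ 0.5241 -0.1149]
 [ 0.5064  0.0821]]
[0.44433323 0.21602485 0.08      ] [ 0.47715276 -0.23816529  0.08      ] 0.45537435504651275
0.20118267287439084
0.09791032178059593
0.1978415410051914
0.10027088565417502
7671 [0.57444486 0.211781   0.07945277] [ 0.56741745 -0.01015116  0.09351506]
rect ((0.5632672309875488, -0.0063643306493759155), (0.20818322896957397, 0.46110638976097107), 4.049050807952881)
[[ 0.44315597  0.21626344]
 [ 0.4757149  -0.24369201]
 [ 0.68337846 -0.2289921 ]
 [ 0.65081954  0.23096335]]
352 [ 0.45431023 -0.22565023] [0.6818816  0.22943177] 0.11393493349939234
vial [0.4665115  0.18201364 0.13531648]
vial [ 0.49216431 -0.19461058  0.22154005]
```

```bash
cat >> h.py <<'E'
A=np.array([.9974,.0721]);B=np.array([-.0721,.9974]);O=np.array([.5594,-.0066])
def ris(p): d=np.asarray(p)[:2]-O; return np.array([d@A,d@B])
def wld(x,y): return O+x*A+y*B
def totool(p):  # cm in tool axes to world target p(3)
    s=state(); return (s['orientation'].T@(np.asarray(p)-s['ee_pos'])*100).round(2)
E
python3 - <<'E'
from m import *
print('plate',ris(pl.mean(0)),[ris(p).round(4) for p in pl])
print('vials',ris(C(118,368,.135)),ris(C(688,307,.135)))
print(ris(pix(im,410,145,.155)), ris(pix(im,217,240,.075)),ris(pix(im,329,239,.06)))
E
```

```text
[[ 0.6062  0.091 ]
 [ 0.6218 -0.1096]
 [ 0.5241 -0.1149]
 [ 0.5064  0.0821]]
[0.44433323 0.21602485 0.08      ] [ 0.47715276 -0.23816529  0.08      ] 0.45537435504651275
0.20118267287439084
0.09791032178059593
0.1978415410051914
0.10027088565417502
7671 [0.57444486 0.211781   0.07945277] [ 0.56741745 -0.01015116  0.09351506]
rect ((0.5632672309875488, -0.0063643306493759155), (0.20818322896957397, 0.46110638976097107), 4.049050807952881)
[[ 0.44315597  0.21626344]
 [ 0.4757149  -0.24369201]
 [ 0.68337846 -0.2289921 ]
 [ 0.65081954  0.23096335]]
352 [ 0.45431023 -0.22565023] [0.6818816  0.22943177] 0.11393493349939234
vial [0.4665115  0.18201364 0.13531648]
vial [ 0.49216431 -0.19461058  0.22154005]
plate [ 0.00476684 -0.0066181 ] [array([0.0538, 0.094 ]), array([ 0.0549, -0.1072]), array([-0.043 , -0.1055]), array([-0.0465,  0.0923])]
vials [-0.07726134  0.19712697] [-0.07174322 -0.19190846]
[ 0.02284069 -0.46203369] [-0.2336716   0.22198164] [-0.26625784 -0.16960471]
```

Call:
{"name": "arm_command", "arguments": {"series": [[0,0,0.12,0,0,-3,0],[0,0,0.12,0,0,-3,0],[0,0,0.12,0,0,-3,0],[0,0,0,0,0,-3,0],[0,0,0,0,0,0,0]]}}

```text
clock: 0.52
ee_pos: [0.2728, -0.593, 0.3001]
orientation: [[0.072, -0.997, 0.003], [-0.997, -0.072, -0.011], [0.011, -0.002, -1.0]]
ft_force: [-0.4, -0.3, 1.7]
finger_gap: 0.0944
```

Call:
{"name": "arm_command", "arguments": {"series": [[0,0,0,-3.1,-1.4,0,0],[0,0,0,-3.1,-1.4,0,0],[0,0,0,-3.1,-1.4,0,0],[0,0,0,-3.1,-1.4,0,0],[0,0,0,-3.1,-1.4,0,0],[0,0,0,-3.1,-1.4,0,0],[0,0,0,-3.1,-1.4,0,0],[0,0,0,-3.1,-1.4,0,0],[0,0,0,-3.1,-1.4,0,0],[0,0,0,-3.1,-1.4,0,0],[0,0,0,-3.1,-1.4,0,0],[0,0,0,-3.1,-1.4,0,0]]}}

```text
clock: 1.52
ee_pos: [0.4128, -0.2054, 0.2913]
orientation: [[0.072, -0.997, -0.001], [-0.997, -0.072, 0.001], [-0.001, 0.001, -1.0]]
ft_force: [1.0, 0.4, -0.5]
finger_gap: 0.094
```

Call:
{"name": "arm_command", "arguments": {"series": [[0,0,0,-3.1,-1.4,0,0],[0,0,0,-3.1,-1.4,0,0],[0,0,0,-3.1,-1.4,0,0],[0,0,0,-3.1,-1.4,0,0],[0,0,0,-3.1,-1.4,0,0],[0,0,0,-3.1,-1.5,0,0],[0,0,0,0,0,0,0],[0,0,0,0,0,0,0]]}}

```text
clock: 2.18
ee_pos: [0.4841, -0.0143, 0.2912]
orientation: [[0.075, -0.997, -0.002], [-0.997, -0.075, 0.0], [-0.0, 0.002, -1.0]]
ft_force: [0.6, -0.5, -0.4]
finger_gap: 0.0939
```

Run:
```python
from h import *
s=state();print(s['ee_pos'],s['orientation'],ris(s['ee_pos']),totool([*wld(-.075,-.007),.082]))
im=save('wrist','w1');np.set_printoptions(suppress=True,precision=4)
print(im['tool_from_camera'],im['fx'],im['fy'],im['cx'],im['cy'])
save('side','s1')
```

```text
[ 0.48406363 -0.01427545  0.2912327 ] [[ 7.52949117e-02 -9.97159437e-01 -1.93200931e-03]
 [-9.97161252e-01 -7.52954210e-02  1.92139164e-04]
 [-3.37064834e-04  1.91205772e-03 -9.99998115e-01]] [-0.0756939  -0.00222374] [ 0.48 -0.11 20.92]
[[ 1.     -0.0006  0.0009 -0.0003]
 [ 0.0003  0.9639  0.2663 -0.0785]
 [-0.0011 -0.2663  0.9639 -0.2121]
 [ 0.      0.      0.      1.    ]] 366.41586051513013 366.41586051513013 284.4396714747012 208.64305484144782
```

View pics/w1.png

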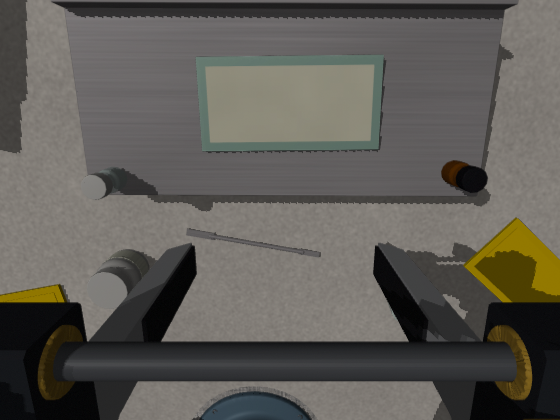

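View pics/s1.png

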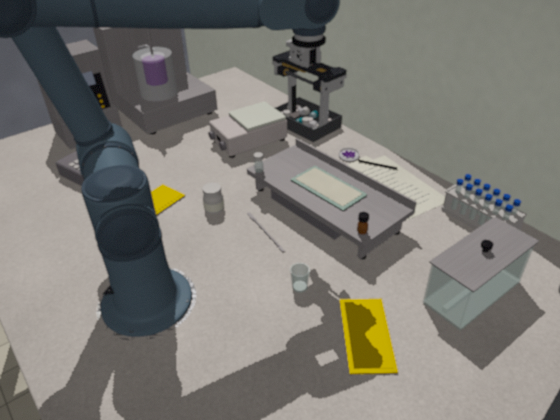

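The wrist view shows the plate's corners at about (197,57), (383,55), (380,150) and (202,151). The riser's front edge runs from (92,195) to (485,196) and the foot of the upstand is near row 17. Clear vial at (97,186), amber vial at (465,177).

```bash
cat >> h.py <<'E'
def wpix(im,s,u,v,z):
    T=np.eye(4);T[:3,:3]=s['orientation'];T[:3,3]=s['ee_pos'];M=T@im['tool_from_camera']
    d=M[:3,:3]@np.array([(u-im['cx'])/im['fx'],(v-im['cy'])/im['fy'],1]);c=M[:3,3]
    return c+d*(z-c[2])/d[2]
E
python3 - <<'E'
from h import *
s=state();im=load('w1')
for n,u,v,z in(('p0',197,57,.086),('p1',383,55,.086),('p2',380,150,.086),('p3',202,151,.086),('fl',92,195,.08),('fr',485,196,.08),('ul',68,17,.08),('ur',502,16,.08)):
    w=wpix(im,s,u,v,z);print(n,w.round(4),ris(w).round(4))
p=im['pixels'][:,:,::-1]
cv2.imwrite('pics/c3.png',cv2.resize(p[0:215,50:310],None,fx=2.7,fy=2.7))
cv2.imwrite('pics/c4.png',cv2.resize(p[0:215,270:530],None,fx=2.7,fy=2.7))
E
```

```text
p0 [0.6068 0.0855 0.086 ] [0.0539 0.0885]
p1 [ 0.6228 -0.111   0.086 ] [ 0.0557 -0.1087]
p2 [ 0.5233 -0.1219  0.086 ] [-0.0443 -0.1124]
p3 [0.5078 0.0791 0.086 ] [-0.0453  0.0892]
fl [0.4457 0.2101 0.08  ] [-0.0978  0.2243]
fr [ 0.4777 -0.2558  0.08  ] [-0.0995 -0.2426]
ul [0.6368 0.2219 0.08  ] [0.0937 0.2223]
ur [ 0.6703 -0.2314  0.08  ] [ 0.0944 -0.2322]
```

View pics/c3.png

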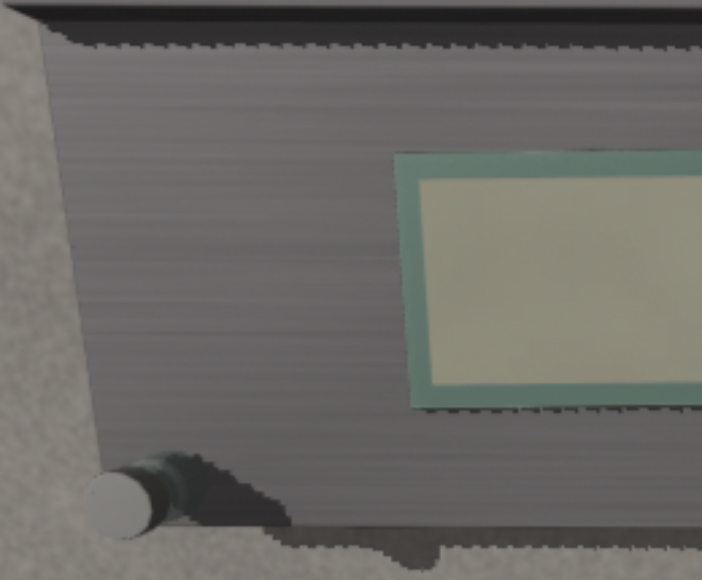

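View pics/c4.png

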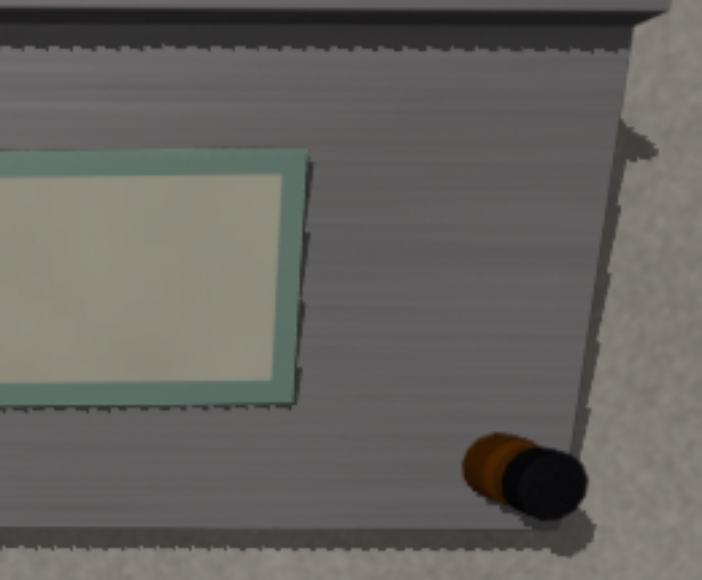

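Run:
```python
from h import *
s=state();im=load('w1')
for u,v in((482,165.5),(503.5,9),(87.5,173.5),(65.5,11)):
    print(ris(wpix(im,s,u,v,.08)).round(4))
```

```text
[-0.063  -0.2338]
[ 0.101  -0.2327]
[-0.072   0.2259]
[0.0994 0.224 ]
```

Call:
{"name": "arm_command", "arguments": {"series": [[0,0,0,0.2,0,3,0],[0,0,0,0.2,0,3,0],[0,0,0,0,0,3,0],[0,0,0,0,0,3,0],[0,0,0,0,0,3,0],[0,0,0,0,0,2.5,0],[0,0,0,0,0,1,0],[0,0,0,0,0,0,0],[0,0,0,0,0,0,0],[0,0,0,0,0,0,0]]}}

```text
clock: 3.12
ee_pos: [0.4861, -0.0205, 0.1095]
orientation: [[0.071, -0.997, 0.003], [-0.997, -0.071, -0.001], [0.001, -0.003, -1.0]]
ft_force: [-0.0, 0.2, 1.2]
finger_gap: 0.0936
```

Call:
{"name": "arm_command", "arguments": {"series": [[0,0,0,0,0,1,0],[0,0,0,0,0,0.8,0],[0,0,0,0,0,0.5,0],[0,0,0,0,0,0.2,0],[0,0,0,0,0,0,0],[0,0,0,0,0,0,0],[0,0,0,0,0,0,0]]}}

```text
clock: 3.7
ee_pos: [0.4849, -0.0196, 0.0827]
orientation: [[0.072, -0.997, 0.0], [-0.997, -0.072, -0.0], [0.0, -0.0, -1.0]]
ft_force: [0.1, -0.4, 0.3]
finger_gap: 0.0943
```

Run:
```python
from h import *
s=state();print(s['ee_pos'],s['orientation'].round(4),ris(s['ee_pos']),s['ft_force'])
s=state();im=save('wrist','w2');save('side','s2')
p=load('s2')['pixels'][:,:,::-1]
cv2.imwrite('pics/c5.png',cv2.resize(p[130:280,230:430],None,fx=4,fy=4))
```

```text
[ 0.48489665 -0.01964886  0.08273292] [[ 7.180e-02 -9.974e-01  5.000e-04]
 [-9.974e-01 -7.180e-02 -1.000e-04]
 [ 2.000e-04 -5.000e-04 -1.000e+00]] [-0.07525046 -0.00764324] [ 0.13178629 -0.35355978  0.27862335]
```

View pics/w2.png

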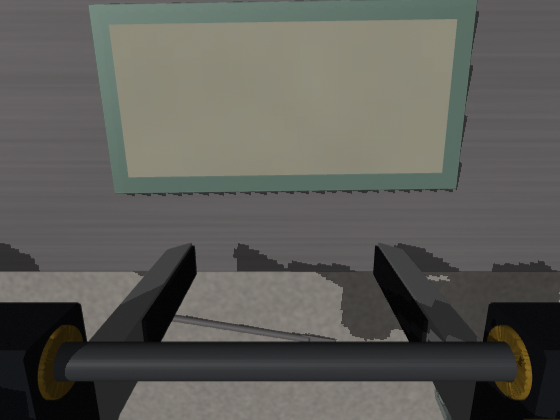

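View pics/c5.png

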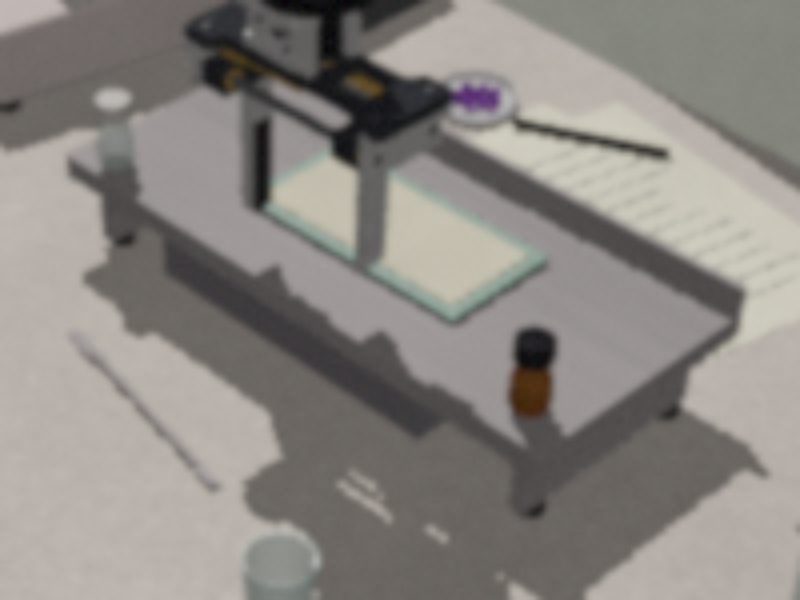

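Both fingertips stand in front of the plate's front edge, about 3 mm above the top of the riser. Now I push towards the upstand, which is tool −y.

Call:
{"name": "arm_command", "arguments": {"series": [[0,0,0,0,-0.5,0,0],[0,0,0,0,-0.5,0,0],[0,0,0,0,-0.5,0,0],[0,0,0,0,-0.4,0,0],[0,0,0,0,-0.4,0,0],[0,0,0,0,-0.4,0,0],[0,0,0,0,-0.4,0,0],[0,0,0,0,-0.4,0,0],[0,0,0,0,-0.4,0,0],[0,0,0,0,-0.4,0,0]]}}

```text
clock: 4.63
ee_pos: [0.5279, -0.0165, 0.0825]
orientation: [[0.072, -0.997, 0.0], [-0.997, -0.072, 0.0], [-0.0, -0.0, -1.0]]
ft_force: [0.4, -0.4, 0.1]
finger_gap: 0.0941
```

Call:
{"name": "arm_command", "arguments": {"series": [[0,0,0,0,-0.4,0,0],[0,0,0,0,-0.4,0,0],[0,0,0,0,-0.4,0,0],[0,0,0,0,-0.3,0,0],[0,0,0,0,0,0,0]]}}

```text
clock: 5.05
ee_pos: [0.5431, -0.0155, 0.0825]
orientation: [[0.072, -0.997, 0.0], [-0.997, -0.072, -0.0], [0.0, -0.0, -1.0]]
ft_force: [0.7, 0.4, -0.5]
finger_gap: 0.0939
```

Run:
```python
from h import *
s=state();print(s['ee_pos'],ris(s['ee_pos']),s['ft_force'])
im=save('wrist','w3')
```

```text
[ 0.54307201 -0.01549703  0.08254779] [-0.01692702 -0.00769665] [ 0.69620783  0.39461539 -0.54162394]
```

View pics/w3.png

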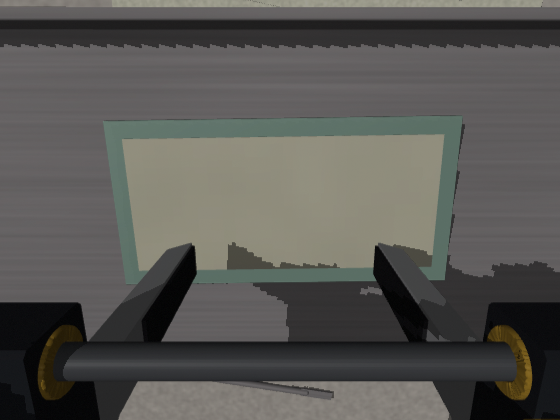

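Run:
```python
from h import *
s=state()
for f,pts in(('w3',[(106,122),(461,117),(445,280),(125,284),(190,245),(194,246),(376,245)]),):
    im=load(f)
    for u,v in pts: print(ris(wpix(im,s,u,v,.0825 if 185<u<380 else .086)).round(4))
Tc=np.linalg.inv(im['tool_from_camera'])
for p in([-.047,0,0],[-.047,-.008,0],[-.047,.008,0],[-.047,-.008,-.05],[-.06,-.008,0]):
    q=Tc@np.array([*p,1]);print(p,(q[:2]/q[2]*im['fx']+[im['cx'],im['cy']]).round(0))
for v in range(225,300,8): print(v,im['depth'][v,[160,176,186,220,280]])
```

```text
[0.0535 0.0913]
[ 0.0561 -0.1051]
[-0.0427 -0.1078]
[-0.0452  0.0922]
[-0.0206  0.0507]
[-0.0212  0.0483]
[-0.0207 -0.0641]
[-0.047, 0, 0] [208. 240.]
[-0.047, -0.008, 0] [207. 228.]
[-0.047, 0.008, 0] [209. 252.]
[-0.047, -0.008, -0.05] [186. 261.]
[-0.06, -0.008, 0] [186. 228.]
225 [0.21924186 0.21809046 0.21865319 0.21800002 0.2175483 ]
233 [0.21937603 0.22015281 0.22018164 0.2199459  0.21915151]
241 [0.2210938  0.2215582  0.21983849 0.22072046 0.22015324]
249 [0.22287135 0.18281882 0.18189098 0.2234521  0.22337763]
257 [0.17233074 0.17223223 0.17556335 0.22335324 0.2238891 ]
265 [0.1629608  0.16302572 0.17492986 0.22546367 0.22447735]
273 [0.15481125 0.1588856  0.17489207 0.22834966 0.2281625 ]
281 [0.14758438 0.1586132  0.17483951 0.22963388 0.22811323]
289 [0.14266203 0.15827341 0.1750996  0.23760708 0.23591508]
297 [0.1389196  0.15952054 0.23856097 0.23925774 0.23955736]
```

The plate hasn't moved. The depth image puts the open fingertips about 44 mm above the TCP plane, so they retract as the gripper opens and have passed over the plate without touching it. I'll lift, shut the fingers and look again.

Call:
{"name": "arm_command", "arguments": {"series": [[0,0,0,0,0,-2,0],[0,0,0,0,1,-2,0],[0,0,0,0,2,-2,0],[0,0,0,0,2,0,128],[0,0,0,0,1.5,0,128],[0,0,0,0,0,0,128],[0,0,0,0,0,0,128],[0,0,0,0,0,0,128],[0,0,0,0,0,0,128],[0,0,0,0,0,0,128]], "grip_force": 10}}

```text
clock: 5.93
ee_pos: [0.4781, -0.0201, 0.1423]
orientation: [[0.072, -0.997, -0.0], [-0.997, -0.072, 0.0], [-0.0, 0.0, -1.0]]
ft_force: [0.2, 0.0, -0.1]
finger_gap: 0.0507
```

Run:
```python
from h import *
s=state();print(s['ee_pos'],ris(s['ee_pos']),s['finger_gap'])
im=save('wrist','w4')
```

```text
[ 0.47810253 -0.02012186  0.14226865] [-0.08206103 -0.00762516] 0.05071745096274033
```

Call:
{"name": "arm_command", "arguments": {"series": [[0,0,0,0,0,0,255],[0,0,0,0,0,0,255],[0,0,0,0,0,0,255],[0,0,0,0,0,0,255],[0,0,0,0,0,0,255],[0,0,0,0,0,0,255],[0,0,0,0,0,0,255],[0,0,0,0,0,0,255]]}}

```text
clock: 6.65
ee_pos: [0.4777, -0.0201, 0.1425]
orientation: [[0.072, -0.997, 0.0], [-0.997, -0.072, -0.0], [0.0, -0.0, -1.0]]
ft_force: [0.0, 0.1, 0.8]
finger_gap: 0.0006
```

Run:
```python
from h import *
s=state();print(s['ee_pos'],ris(s['ee_pos']),s['finger_gap'])
im=save('wrist','w5')
a=load('w4')['pixels'];b=im['pixels']
cv2.imwrite('pics/c6.png',cv2.resize(np.vstack([a[150:],b[150:]])[:,:,::-1],None,fx=1.1,fy=1.1))
for f in('w3','w4','w5'):
    im=load(f);d=im['depth'].astype(float);v,u=np.mgrid[0:420,0:560]
    P=np.stack([(u-im['cx'])/im['fx']*d,(v-im['cy'])/im['fy']*d,d,np.ones_like(d)],-1)@im['tool_from_camera'].T
    m=(d>0)&(np.abs(P[...,1])<.03)&(P[...,2]<.02)&(P[...,2]>-.1)&(v<335)
    q=P[m]; o=q[:,2]>q[:,2].max()-.1
    for lo in np.arange(-.08,.02,.01):
        k=(q[:,2]>lo)&(q[:,2]<=lo+.01)
        if k.sum()>5: print(f,round(lo,3),k.sum(),q[k][:,:2].min(0).round(4),q[k][:,:2].max(0).round(4))
```

```text
[ 0.47766121 -0.02011871  0.14246573] [-0.08250097 -0.0075902 ] 0.0005605872748335436
w3 -0.08 1260 [-0.0594 -0.0115] [0.0588 0.0072]
w3 -0.07 1053 [-0.0593 -0.0116] [0.0591 0.0076]
w3 -0.06 867 [-0.0593 -0.0114] [0.059 0.007]
w3 -0.05 746 [-0.059  -0.0114] [0.0588 0.0067]
w3 -0.04 353 [-0.0561 -0.0114] [0.056  0.0069]
w3 -0.01 25871 [-0.1006 -0.03  ] [0.1    0.0278]
w3 -0.0 20992 [-0.1835 -0.03  ] [0.1769 0.03  ]
w4 -0.08 988 [-0.0376 -0.0115] [0.0374 0.0068]
w4 -0.07 805 [-0.0374 -0.0116] [0.0374 0.007 ]
w4 -0.06 680 [-0.0375 -0.0118] [0.0371 0.0068]
w4 -0.05 582 [-0.0372 -0.0114] [0.0372 0.0073]
w4 -0.04 243 [-0.0361 -0.0112] [0.0344 0.0073]
w4 0.01 201 [-0.1897 -0.0229] [0.1813 0.0002]
w5 -0.08 658 [-0.0126 -0.0116] [ 0.0125 -0.0087]
w5 -0.07 530 [-0.0126 -0.0116] [ 0.0124 -0.0087]
w5 -0.06 439 [-0.0126 -0.0114] [ 0.0124 -0.0087]
w5 -0.05 374 [-0.0124 -0.0113] [ 0.0122 -0.0088]
w5 -0.04 132 [-0.0099 -0.0114] [ 0.0093 -0.0088]
w5 0.01 193 [-0.1895 -0.0231] [ 0.1813 -0.0012]
```

View pics/c6.png

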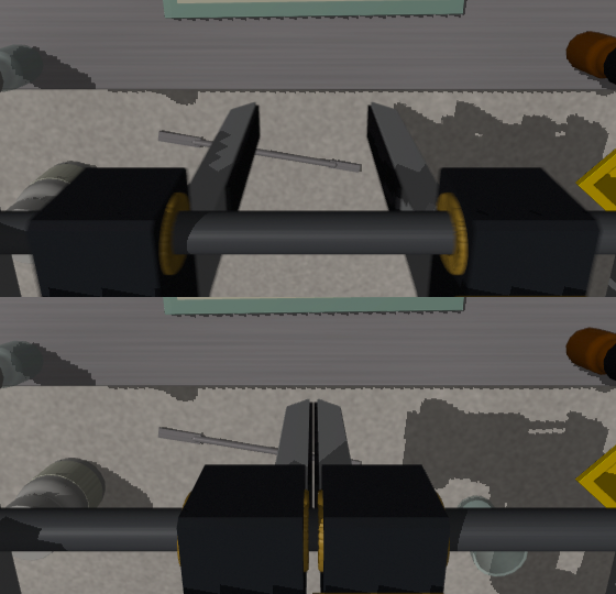

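Run:
```python
from h import *
s=state()
im=load('w5');d=im['depth'].astype(float);v,u=np.mgrid[0:420,0:560]
P=np.stack([(u-im['cx'])/im['fx']*d,(v-im['cy'])/im['fy']*d,d,np.ones_like(d)],-1)@im['tool_from_camera'].T
m=(d>0)&(d<.2)&(np.abs(P[...,0])<.02)&(np.abs(P[...,1])<.03)
q=P[m];k=q[:,2].argsort()[::-1][:400:25];print(q[k][:,:3].round(4))
im=save('side','s5');R=cv2.Rodrigues(im['rvec'].astype(float))[0]
p=im['pixels'][:,:,::-1].copy()
for z in(0,-.036,-.06):
    w=s['ee_pos']+s['orientation']@[0,0,z]
    c=R@w+im['tvec'];uv=c[:2]/c[2]*im['fx']+[im['cx'],im['cy']];print(z,uv)
    if z!=-.06: cv2.circle(p,tuple(int(round(x)) for x in uv),1,(0,0,255) if z==0 else (255,0,0),-1)
cv2.imwrite('pics/c7.png',cv2.resize(p[100:250,220:420],None,fx=4,fy=4,interpolation=cv2.INTER_NEAREST))
```

```text
[[-0.0009 -0.009  -0.0319]
 [-0.0029 -0.0106 -0.0348]
 [-0.0065 -0.0107 -0.0365]
 [-0.0054 -0.0107 -0.0379]
 [ 0.0057 -0.0106 -0.0391]
 [-0.0049 -0.0109 -0.0398]
 [-0.0023 -0.0103 -0.0409]
 [-0.0038 -0.0106 -0.0416]
 [-0.0008 -0.0092 -0.0423]
 [-0.0028 -0.0111 -0.0429]
 [-0.0072 -0.0108 -0.0435]
 [ 0.01   -0.0106 -0.0443]
 [ 0.009  -0.0109 -0.0449]
 [-0.0076 -0.0106 -0.0456]
 [ 0.0055 -0.0108 -0.0462]
 [ 0.0011 -0.0091 -0.047 ]]
0 [306.35465755 181.61767773]
-0.036 [306.51083529 170.24046646]
-0.06 [306.6179689 162.4360144]
```

View pics/c7.png

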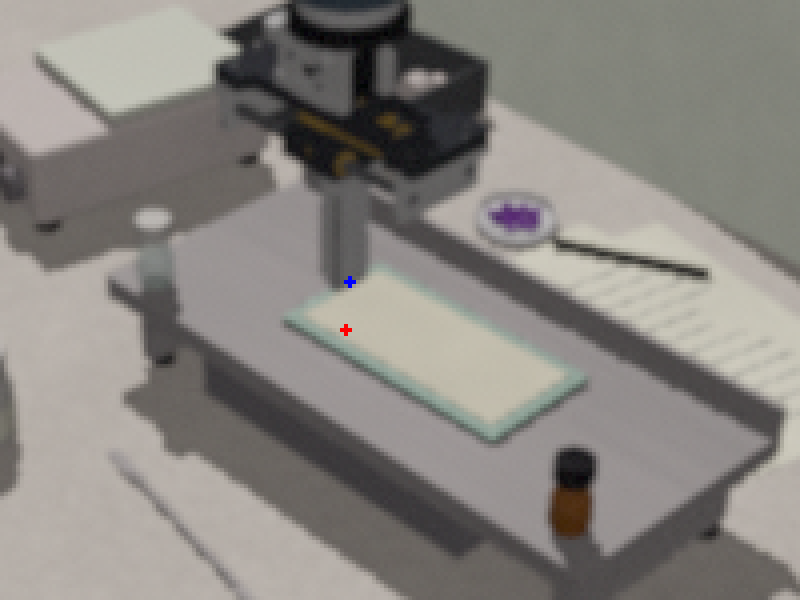

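The side view agrees. The real tip, at crop (345,285), is about 35 mm short of the reported TCP shown by the red mark. So the fingertips sit about 35 mm higher than the interface says. I'll find the exact height with a gentle guarded tap on the bare riser in front of the plate.

Call:
{"name": "arm_command", "arguments": {"series": [[0,0,0,0,-0.3,2,0],[0,0,0,0,0,2,0],[0,0,0,0,0,2,0],[0,0,0,0,0,1.5,0],[0,0,0,0,0,0.7,0],[0,0,0,0,0,0.3,0],[0,0,0,0,0,0,0],[0,0,0,0,0,0,0],[0,0,0,0,0,0,0]]}}

```text
clock: 7.5
ee_pos: [0.4816, -0.0202, 0.0586]
orientation: [[0.072, -0.997, 0.002], [-0.997, -0.072, -0.001], [0.001, -0.002, -1.0]]
ft_force: [0.6, 0.4, 0.7]
finger_gap: 0.0569
```

Call:
{"name": "arm_command", "arguments": {"series": [[0,0,0,0,0,0.1,0],[0,0,0,0,0,0.1,0],[0,0,0,0,0,0,0],[0,0,0,0,0,0,0]]}}

```text
clock: 7.83
ee_pos: [0.4807, -0.0199, 0.0556]
orientation: [[0.072, -0.997, 0.0], [-0.997, -0.072, -0.0], [0.0, -0.0, -1.0]]
ft_force: [-0.1, -0.8, 0.1]
finger_gap: 0.0837
```

Call:
{"name": "arm_command", "arguments": {"series": [[0,0,0,0,0,0.1,0],[0,0,0,0,0,0,0],[0,0,0,0,0,0,0]]}}

```text
clock: 8.08
ee_pos: [0.4806, -0.0199, 0.0544]
orientation: [[0.072, -0.997, -0.0], [-0.997, -0.072, 0.0], [-0.0, 0.0, -1.0]]
ft_force: [0.3, 0.0, -0.5]
finger_gap: 0.0936
```

Call:
{"name": "arm_command", "arguments": {"series": [[0,0,0,0,0,0.1,0],[0,0,0,0,0,0,0],[0,0,0,0,0,0,0]]}}

```text
clock: 8.33
ee_pos: [0.4806, -0.0199, 0.0534]
orientation: [[0.072, -0.997, -0.0], [-0.997, -0.072, 0.0], [-0.0, 0.0, -1.0]]
ft_force: [0.1, -0.2, 0.4]
finger_gap: 0.0943
```

Run:
```python
from h import *
s=state();print(s['ee_pos'],ris(s['ee_pos']),s['ft_force'])
im=save('wrist','w6')
d=im['depth'].astype(float);v,u=np.mgrid[0:420,0:560]
P=np.stack([(u-im['cx'])/im['fx']*d,(v-im['cy'])/im['fy']*d,d,np.ones_like(d)],-1)@im['tool_from_camera'].T
for r,c in((330,30),(345,280),(310,50),(280,160),(250,186),(255,160),(240,280),(260,280)):print(r,c,P[r,c,:3].round(4))
```

```text
[ 0.48059043 -0.01990261  0.05338764] [-0.07956379 -0.00758586] [ 0.13015122 -0.21493754  0.39167602]
330 30 [-0.0519 -0.035  -0.1469]
345 280 [-0.0012 -0.0298 -0.1447]
310 50 [-0.0526 -0.0349 -0.1392]
280 160 [-0.0503 -0.0115 -0.0774]
250 186 [-0.0487 -0.0108 -0.0433]
255 160 [-0.0678 -0.0011 -0.0265]
240 280 [-0.0025 -0.0096 -0.0262]
260 280 [-0.0025  0.0023 -0.0255]
```

View pics/w6.png

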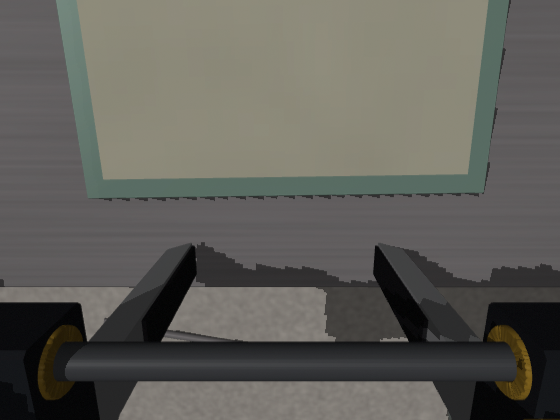

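Call:
{"name": "arm_command", "arguments": {"series": [[0,0,0,0,0,0.3,0],[0,0,0,0,0,0.1,0],[0,0,0,0,0,0,0],[0,0,0,0,0,0,0]]}}

```text
clock: 8.72
ee_pos: [0.4805, -0.0199, 0.0492]
orientation: [[0.072, -0.997, -0.0], [-0.997, -0.072, 0.0], [-0.0, 0.0, -1.0]]
ft_force: [-0.1, 1.0, -1.4]
finger_gap: 0.0942
```

Call:
{"name": "arm_command", "arguments": {"series": [[0,0,0,0,0,0.1,0],[0,0,0,0,0,0,0],[0,0,0,0,0,0,0]]}}

```text
clock: 8.97
ee_pos: [0.4807, -0.0199, 0.0484]
orientation: [[0.072, -0.997, 0.0], [-0.997, -0.072, 0.0], [-0.0, -0.0, -1.0]]
ft_force: [0.1, -0.8, 0.5]
finger_gap: 0.0943
```

Call:
{"name": "arm_command", "arguments": {"series": [[0,0,0,0,0,0.1,0],[0,0,0,0,0,0,0],[0,0,0,0,0,0,0]]}}

```text
clock: 9.22
ee_pos: [0.4806, -0.0199, 0.0474]
orientation: [[0.072, -0.997, -0.0], [-0.997, -0.072, 0.0], [-0.0, 0.0, -1.0]]
ft_force: [-0.0, -0.6, 0.2]
finger_gap: 0.0941
```

Call:
{"name": "arm_command", "arguments": {"series": [[0,0,0,0,0,0.1,0],[0,0,0,0,0,0,0],[0,0,0,0,0,0,0]]}}

```text
clock: 9.47
ee_pos: [0.4807, -0.0199, 0.0472]
orientation: [[0.072, -0.997, -0.0], [-0.997, -0.072, 0.0], [-0.0, 0.0, -1.0]]
ft_force: [-3.7, 0.8, 5.5]
finger_gap: 0.0936
```

The tips touched at a reported TCP z of 0.0473, so they are 33 mm short of the TCP. I rise 2.5 mm and push along +x.

Call:
{"name": "arm_command", "arguments": {"series": [[0,0,0,0,0,-0.25,0],[0,0,0,0,0,0,0],[0,0,0,0,-0.5,0,0],[0,0,0,0,-0.5,0,0],[0,0,0,0,-0.5,0,0],[0,0,0,0,-0.4,0,0],[0,0,0,0,-0.4,0,0],[0,0,0,0,-0.4,0,0],[0,0,0,0,-0.4,0,0],[0,0,0,0,0,0,0]]}}

```text
clock: 10.3
ee_pos: [0.512, -0.0176, 0.0488]
orientation: [[0.072, -0.997, -0.0], [-0.997, -0.072, 0.0], [-0.0, 0.0, -1.0]]
ft_force: [-0.3, 1.2, -0.2]
finger_gap: 0.0941
```

Run:
```python
from h import *
s=state();print(s['ee_pos'],ris(s['ee_pos']),s['ft_force'])
im=save('wrist','w7')
```

```text
[ 0.51202125 -0.01762561  0.04880211] [-0.04805051 -0.00758094] [-0.29571473  1.22169291 -0.19644494]
```

View pics/w7.png

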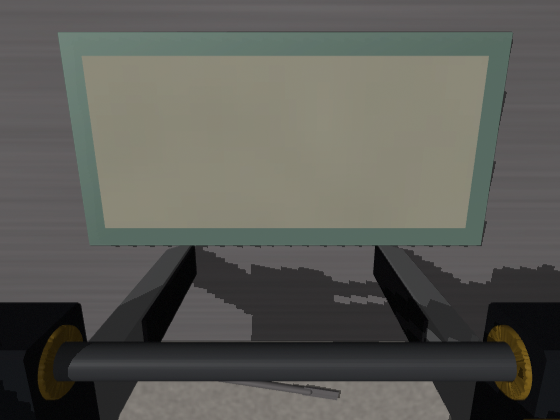

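The fingers are now against the plate's front edge at row 245, and the edge lies square to them. I carry on.

Call:
{"name": "arm_command", "arguments": {"series": [[0,0,0,0,-0.3,0,0],[0,0,0,0,-0.4,0,0],[0,0,0,0,-0.4,0,0],[0,0,0,0,-0.4,0,0],[0,0,0,0,-0.4,0,0],[0,0,0,0,-0.4,0,0],[0,0,0,0,-0.4,0,0],[0,0,0,0,-0.3,0,0],[0,0,0,0,0,0,0]]}}

```text
clock: 11.1
ee_pos: [0.5425, -0.0156, 0.0491]
orientation: [[0.072, -0.997, 0.001], [-0.997, -0.072, -0.0], [0.0, -0.001, -1.0]]
ft_force: [-0.2, -0.5, 0.7]
finger_gap: 0.0941
```

Run:
```python
from h import *
s=state();print(s['ee_pos'],ris(s['ee_pos']),s['ft_force'])
im=save('wrist','w8')
```

```text
[ 0.54251523 -0.01555951  0.04910815] [-0.01748685 -0.00771882] [-0.24048105 -0.49080122  0.72943199]
```

View pics/w8.png

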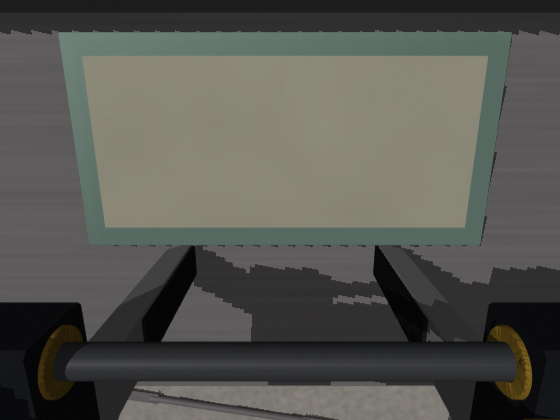

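The plate moved with the fingers. About 8 mm remains, from its rear edge at row 32 to the upstand foot near row 13. I push the rest in small steps.

Call:
{"name": "arm_command", "arguments": {"series": [[0,0,0,0,-0.2,0,0],[0,0,0,0,-0.2,0,0],[0,0,0,0,-0.2,0,0],[0,0,0,0,0,0,0]]}}

```text
clock: 11.48
ee_pos: [0.5478, -0.0151, 0.0491]
orientation: [[0.072, -0.997, 0.0], [-0.997, -0.072, -0.0], [0.0, -0.0, -1.0]]
ft_force: [-2.4, 1.5, 2.1]
finger_gap: 0.094
```

Call:
{"name": "arm_command", "arguments": {"series": [[0,0,0,0,-0.1,0,0],[0,0,0,0,-0.1,0,0],[0,0,0,0,0,0,0]]}}

```text
clock: 11.73
ee_pos: [0.5495, -0.015, 0.0491]
orientation: [[0.072, -0.997, -0.0], [-0.997, -0.072, -0.0], [-0.0, 0.0, -1.0]]
ft_force: [-3.9, 0.1, 4.1]
finger_gap: 0.094
```

Call:
{"name": "arm_command", "arguments": {"series": [[0,0,0,0,-0.1,0,0],[0,0,0,0,-0.1,0,0],[0,0,0,0,0,0,0]]}}

```text
clock: 11.98
ee_pos: [0.5513, -0.0148, 0.049]
orientation: [[0.072, -0.997, -0.001], [-0.997, -0.072, 0.0], [-0.0, 0.001, -1.0]]
ft_force: [-5.1, -1.2, 4.9]
finger_gap: 0.0942
```

Run:
```python
from h import *
s=state();print(s['ee_pos'],ris(s['ee_pos']),s['ft_force'])
im=save('wrist','w9')
```

```text
[ 0.55129499 -0.01481433  0.04901991] [-0.00867619 -0.0076086 ] [-5.08090348 -1.19621456  4.90507242]
```

View pics/w9.png

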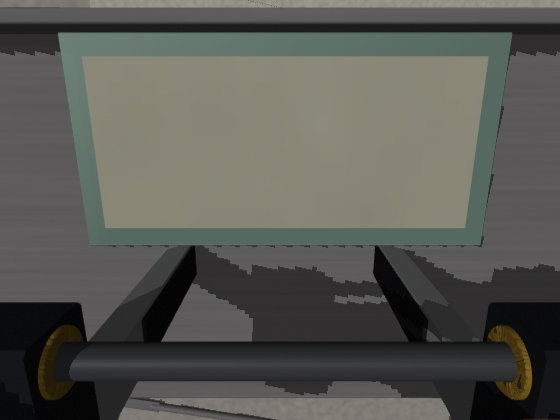

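Call:
{"name": "arm_command", "arguments": {"series": [[0,0,0,0,-0.1,0,0],[0,0,0,0,-0.1,0,0],[0,0,0,0,0,0,0]]}}

```text
clock: 12.28
ee_pos: [0.5513, -0.0148, 0.0489]
orientation: [[0.072, -0.997, -0.006], [-0.997, -0.072, -0.0], [-0.0, 0.006, -1.0]]
ft_force: [-11.2, -1.7, 10.9]
finger_gap: 0.0941
```

The plate is blocked at about 11 N, so it is flush. I back off, rise and check joint 6 before the quarter turn.

Call:
{"name": "arm_command", "arguments": {"series": [[0,0,0,0,0.5,0,0],[0,0,0,0,0.8,0,0],[0,0,0,0,0.5,0,0],[0,0,0,0,0,-2.5,118],[0,0,0,0,0,-2.5,118],[0,0,0,0,0,-2.5,118],[0,0,0,0,0,0,118]]}}

```text
clock: 12.87
ee_pos: [0.5393, -0.0168, 0.1295]
orientation: [[0.072, -0.997, 0.011], [-0.997, -0.072, -0.002], [0.003, -0.011, -1.0]]
ft_force: [0.4, 0.2, 1.3]
finger_gap: 0.0709
```

Run:
```python
from h import *
s=state();print(s['joint_pos'],s['ee_pos'],ris(s['ee_pos']),s['ft_force'])
im=save('wrist','w10')
```

```text
[-2.41549149e-01  2.21347150e-02  1.88585579e+00  4.18704586e-04
  1.22259923e+00  1.25730812e+00] [ 0.53925008 -0.01675568  0.12952696] [-0.02082976 -0.00867646] [0.36928933 0.18125276 1.28583189]
```

View pics/w10.png

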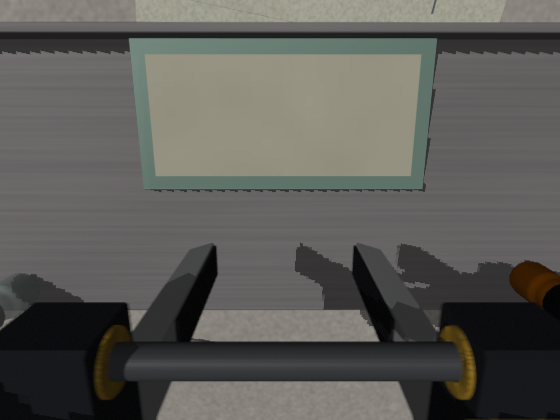

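The plate's rear edge lies along the upstand foot at row 38. Joint 6 only has room for −90° about tool z, so I turn that way.

Call:
{"name": "arm_command", "arguments": {"series": [[0,0,-0.12,0,0,-1,118],[0,0,-0.12,0,0,-1,118],[0,0,-0.12,0,0,0,118],[0,0,-0.12,0,0,0,118],[0,0,-0.12,0,0,0,118],[0,0,-0.12,0,0,0,118],[0,0,-0.12,0,0,0,118],[0,0,-0.12,0,0,0,118],[0,0,-0.12,0,0,0,118],[0,0,-0.12,0,0,0,118],[0,0,-0.12,0,0,0,118],[0,0,-0.12,0,0,0,118]]}}

```text
clock: 13.92
ee_pos: [0.5345, -0.0157, 0.142]
orientation: [[0.999, -0.053, -0.002], [-0.053, -0.999, 0.001], [-0.002, -0.001, -1.0]]
ft_force: [-0.0, -0.3, 0.4]
finger_gap: 0.0504
```

Call:
{"name": "arm_command", "arguments": {"series": [[0,0,-0.07,0,0,0,118],[0,0,-0.06,0,0,0,118],[0,0,0,0,0,0,118],[0,0,0,0,0,0,118],[0,0,0,0,0,0,118]]}}

```text
clock: 14.33
ee_pos: [0.535, -0.0158, 0.143]
orientation: [[0.998, 0.07, -0.001], [0.07, -0.998, 0.0], [-0.001, -0.001, -1.0]]
ft_force: [-0.3, -0.2, -0.6]
finger_gap: 0.0506
```

Run:
```python
from h import *
s=state();print(s['joint_pos'][5],s['orientation'].round(4),s['ee_pos'],ris(s['ee_pos']),s['finger_gap'])
print(totool([*wld(.045,.128),s['ee_pos'][2]]))
```

```text
-0.3112831884632628 [[ 9.976e-01  6.960e-02 -1.100e-03]
 [ 6.960e-02 -9.976e-01  4.000e-04]
 [-1.100e-03 -5.000e-04 -1.000e+00]] [ 0.53501834 -0.0158101   0.1430413 ] [-0.02498231 -0.00742824] 0.05060478887397303
[  6.96 -13.56  -0.  ]
```

Call:
{"name": "arm_command", "arguments": {"series": [[0,0,0,1.4,-2.7,0,118],[0,0,0,1.4,-2.7,0,118],[0,0,0,1.4,-2.7,0,118],[0,0,0,1.4,-2.7,0,118],[0,0,0,1.4,-2.7,0,118],[0,0,0,0,0,0,118],[0,0,0,0,0,0,118]]}}

```text
clock: 14.92
ee_pos: [0.5957, 0.1247, 0.1434]
orientation: [[0.997, 0.073, -0.001], [0.073, -0.997, -0.0], [-0.001, 0.0, -1.0]]
ft_force: [0.5, -0.3, -0.2]
finger_gap: 0.0502
```

Run:
```python
from h import *
s=state();print(s['ee_pos'],ris(s['ee_pos']),s['finger_gap'])
im=save('wrist','w11')
for u,v in ():pass
```

```text
[0.59568898 0.12473435 0.14338209] [0.04566384 0.12837644] 0.05022462143935856
```

View pics/w11.png

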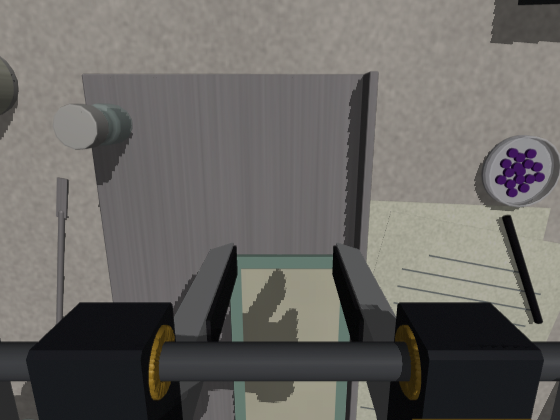

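The view is turned, with image up now towards +y. The plate's left edge is at row 255, the riser's left end at row 74, and the clear vial at (80,126) is clear.

Run:
```python
from h import *
s=state();im=load('w11')
for u,v,z in((286,255,.086),(245,255,.086),(330,255,.086),(233,300,.086),(230,74,.08),(90,74,.08),(365,74,.08)): print(ris(wpix(im,s,u,v,z)).round(4))
```

```text
[0.0475 0.0924]
[0.0151 0.0924]
[0.0823 0.0923]
[0.0041 0.0527]
[0.0079 0.2277]
[-0.0913  0.2278]
[0.1035 0.2276]
```

Call:
{"name": "arm_command", "arguments": {"series": [[0,0,0,0,0,2.5,118],[0,0,0,0,0,2.5,118],[0,0,0,0,0,2,118],[0,0,0,0,0,1.3,118],[0,0,0,0,0,0.7,118],[0,0,0,0,0,0.4,118],[0,0,0,0,0,0,118],[0,0,0,0,0,0,118],[0,0,0,0,0,0,118]]}}

```text
clock: 15.72
ee_pos: [0.5968, 0.1236, 0.0514]
orientation: [[0.997, 0.071, 0.002], [0.071, -0.997, 0.0], [0.002, 0.0, -1.0]]
ft_force: [0.3, 0.5, 0.4]
finger_gap: 0.0504
```

Run:
```python
from h import *
s=state();print(s['ee_pos'],ris(s['ee_pos']),s['ft_force'])
im=save('wrist','w12')
```

```text
[0.59684908 0.1236142  0.05138637] [0.04674015 0.12717556] [0.30057805 0.532736   0.39325848]
```

View pics/w12.png

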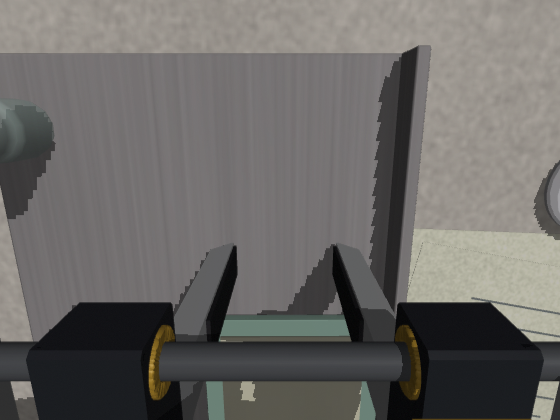

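Call:
{"name": "arm_command", "arguments": {"series": [[0,0,0,0,0,0,118],[0,0,0,0,0,0,118]]}}

```text
clock: 15.93
ee_pos: [0.5962, 0.1237, 0.0506]
orientation: [[0.997, 0.071, 0.001], [0.071, -0.997, 0.0], [0.001, 0.0, -1.0]]
ft_force: [-0.4, 0.1, -0.3]
finger_gap: 0.0504
```

Call:
{"name": "arm_command", "arguments": {"series": [[0,0,0,0,0,0.1,118],[0,0,0,0,0.5,0,118],[0,0,0,0,0.5,0,118],[0,0,0,0,0.5,0,118],[0,0,0,0,0.5,0,118],[0,0,0,0,0.4,0,118],[0,0,0,0,0.4,0,118],[0,0,0,0,0.4,0,118],[0,0,0,0,0.4,0,118],[0,0,0,0,0.4,0,118],[0,0,0,0,0,0,118]]}}

```text
clock: 16.85
ee_pos: [0.5986, 0.083, 0.0489]
orientation: [[0.998, 0.071, -0.0], [0.071, -0.998, -0.0], [-0.0, 0.0, -1.0]]
ft_force: [-0.3, -0.2, -0.1]
finger_gap: 0.0506
```

Run:
```python
from h import *
s=state();print(s['ee_pos'],ris(s['ee_pos']),s['ft_force'])
im=save('wrist','w13')
save('top','t13');p=load('t13')['pixels'][:,:,::-1]
cv2.imwrite('pics/c8.png',np.hstack([im['pixels'][:,150:450,::-1],cv2.resize(p[100:240,190:356],None,fx=3,fy=3)]))
```

```text
[0.59864058 0.08300139 0.04894253] [0.04559882 0.08653918] [-0.25111143 -0.19680103 -0.08727326]
```

View pics/c8.png

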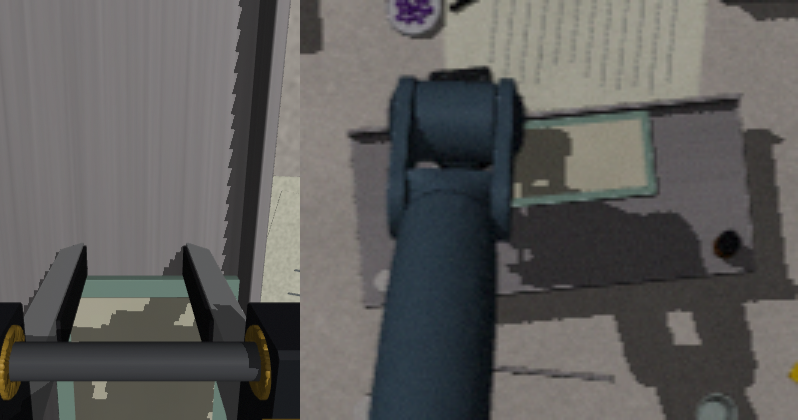

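The plate's left edge is at the fingers. I carry on pushing towards −y.

Call:
{"name": "arm_command", "arguments": {"series": [[0,0,0,0,0.3,0,118],[0,0,0,0,0.5,0,118],[0,0,0,0,0.5,0,118],[0,0,0,0,0.5,0,118],[0,0,0,0,0.5,0,118],[0,0,0,0,0.5,0,118],[0,0,0,0,0.5,0,118],[0,0,0,0,0.5,0,118],[0,0,0,0,0.5,0,118],[0,0,0,0,0.5,0,118],[0,0,0,0,0.3,0,118],[0,0,0,0,0,0,118]]}}

```text
clock: 17.95
ee_pos: [0.6023, 0.0318, 0.0489]
orientation: [[0.998, 0.07, 0.0], [0.07, -0.998, -0.001], [-0.0, 0.001, -1.0]]
ft_force: [0.6, 0.1, -0.3]
finger_gap: 0.0508
```

Run:
```python
from h import *
s=state();print(s['ee_pos'],ris(s['ee_pos']),s['ft_force'])
im=save('wrist','w14')
save('top','t14');p=load('t14')['pixels'][:,:,::-1]
cv2.imwrite('pics/c9.png',np.hstack([im['pixels'][:,150:450,::-1],cv2.resize(p[100:240,190:356],None,fx=3,fy=3)]))
```

```text
[0.60228388 0.03184469 0.04893716] [0.04554424 0.0352528 ] [ 0.63839264  0.09373448 -0.2703557 ]
```

View pics/c9.png

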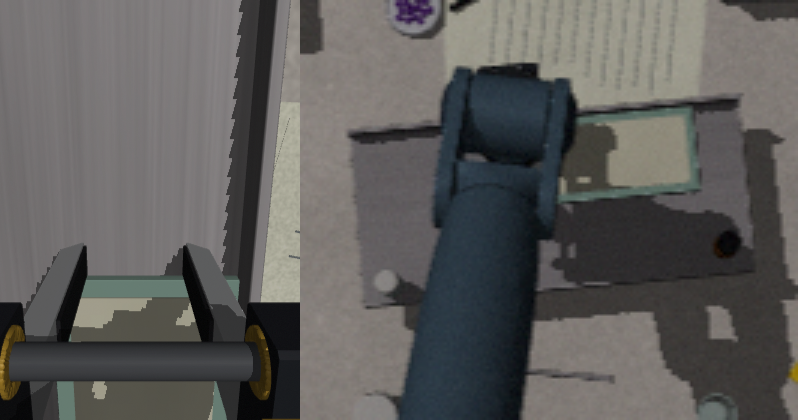

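The plate moves with the fingers and stays along the upstand; its right edge is now at crop (695,150). About 100 mm to go.

Call:
{"name": "arm_command", "arguments": {"series": [[0,0,0,0,0.3,0,118],[0,0,0,0,0.5,0,118],[0,0,0,0,0.5,0,118],[0,0,0,0,0.5,0,118],[0,0,0,0,0.5,0,118],[0,0,0,0,0.5,0,118],[0,0,0,0,0.5,0,118],[0,0,0,0,0.5,0,118],[0,0,0,0,0.5,0,118],[0,0,0,0,0.5,0,118],[0,0,0,0,0.5,0,118],[0,0,0,0,0.5,0,118]]}}

```text
clock: 19.05
ee_pos: [0.6063, -0.0255, 0.049]
orientation: [[0.997, 0.071, -0.0], [0.071, -0.997, 0.0], [-0.0, -0.0, -1.0]]
ft_force: [-0.4, 2.1, 0.7]
finger_gap: 0.0504
```

Call:
{"name": "arm_command", "arguments": {"series": [[0,0,0,0,0.5,0,118],[0,0,0,0,0.5,0,118],[0,0,0,0,0.5,0,118],[0,0,0,0,0.4,0,118],[0,0,0,0,0.3,0,118],[0,0,0,0,0.2,0,118],[0,0,0,0,0,0,118],[0,0,0,0,0,0,118]]}}

```text
clock: 19.72
ee_pos: [0.6081, -0.0494, 0.049]
orientation: [[0.997, 0.071, 0.0], [0.071, -0.997, -0.001], [0.0, 0.001, -1.0]]
ft_force: [0.1, -0.5, -0.3]
finger_gap: 0.0505
```

Run:
```python
from h import *
s=state();print(s['ee_pos'],ris(s['ee_pos']),s['ft_force'])
im=save('wrist','w15')
save('top','t15');p=load('t15')['pixels'][:,:,::-1]
cv2.imwrite('pics/c10.png',cv2.resize(p[110:215,230:360],None,fx=5.5,fy=5.5,interpolation=cv2.INTER_CUBIC))
```

```text
[ 0.60811194 -0.04944082  0.04899133] [ 0.04549646 -0.04624156] [ 0.12161019 -0.46101462 -0.3049096 ]
```

View pics/c10.png

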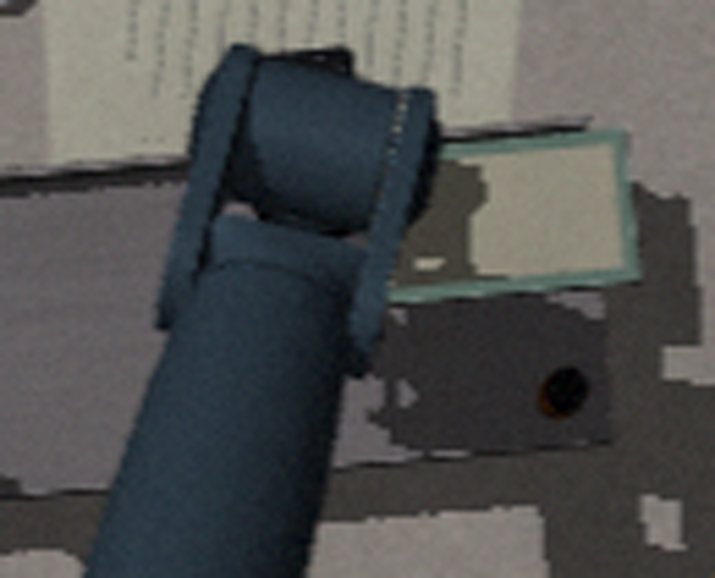

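View pics/w15.png

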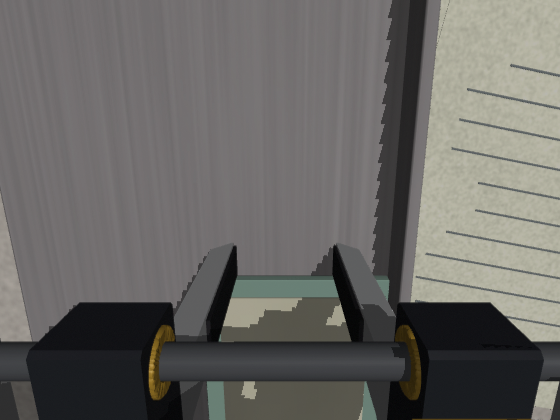

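Run:
```python
from h import *
s=state();im=load('w15')
print('left edge wrist',[ris(wpix(im,s,u,276,.086)).round(4) for u in(240,330)])
t=load('t15')
C=lambda X,Y,z:ris(pix(t,(X+.5)/5.5-.5+230,(Y+.5)/5.5-.5+110,z)).round(4)
print('right',C(627,130,.086),C(640,277,.086),'end',C(606,300,.08),C(610,440,.08),'upst end',C(590,120,.102))
print('front',C(640,277,.086),C(390,302,.086))
```

```text
left edge wrist [array([ 0.0234, -0.0534]), array([ 0.0705, -0.0534])]
right [ 0.0988 -0.2549] [ 0.0036 -0.2535] end [-0.0082 -0.2313] [-0.098  -0.2248] upst end [ 0.1039 -0.2296]
front [ 0.0036 -0.2535] [ 0.0024 -0.0934]
```

The overhang is now about 22 mm. I push 18 mm further.

Call:
{"name": "arm_command", "arguments": {"series": [[0,0,0,0,0.3,0,118],[0,0,0,0,0.4,0,118],[0,0,0,0,0.4,0,118],[0,0,0,0,0.4,0,118],[0,0,0,0,0.2,0,118],[0,0,0,0,0.1,0,118],[0,0,0,0,0,0,118],[0,0,0,0,0,0,118]]}}

```text
clock: 20.48
ee_pos: [0.6094, -0.0673, 0.049]
orientation: [[0.997, 0.071, 0.0], [0.071, -0.997, -0.001], [0.0, 0.001, -1.0]]
ft_force: [-0.0, 1.1, 0.1]
finger_gap: 0.0506
```

Call:
{"name": "arm_command", "arguments": {"series": [[0,0,0,0,-0.5,0,118],[0,0,0,0,-1,0,118],[0,0,0,0,-1.5,0,118],[0,0,0,0,-1,-1,118],[0,0,0,0,0,-3,118],[0,0,0,0,0,-3,118],[0,0,0,0,0,-3,118],[0,0,0,0,-1,-3,118],[0,0,0,0,-1,-3,118],[0,0,0,0,0,-2,118],[0,0,0,0,0,0,118],[0,0,0,0,0,0,118]]}}

```text
clock: 21.48
ee_pos: [0.6056, -0.0061, 0.2307]
orientation: [[0.997, 0.072, 0.003], [0.072, -0.997, -0.001], [0.003, 0.001, -1.0]]
ft_force: [-0.1, -0.0, -0.1]
finger_gap: 0.0506
```

Run:
```python
from h import *
s=state();print(s['ee_pos'],ris(s['ee_pos']),s['ft_force'],s['clock'])
im=save('wrist','w16')
save('side','s16');save('top','t16');p=load('t16')['pixels'][:,:,::-1]
cv2.imwrite('pics/c11.png',cv2.resize(p[110:215,230:360],None,fx=5.5,fy=5.5,interpolation=cv2.INTER_CUBIC))
p=load('s16')['pixels'][:,:,::-1]
cv2.imwrite('pics/c12.png',cv2.resize(p[130:290,250:450],None,fx=3.7,fy=3.7))
```

```text
[ 0.60562913 -0.00609083  0.23070209] [ 0.04614565 -0.00282528] [-0.13321324 -0.0002901  -0.14353477] 21.4833
```

View pics/c11.png

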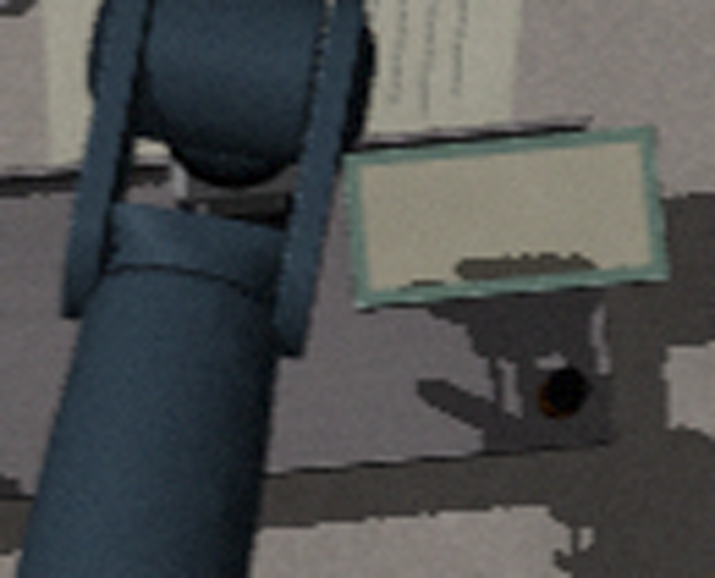

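View pics/w16.png

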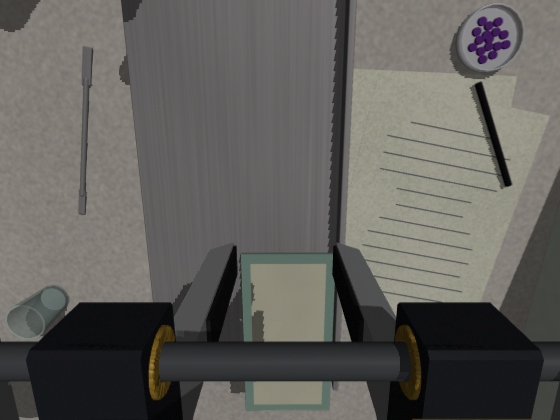

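View pics/c12.png

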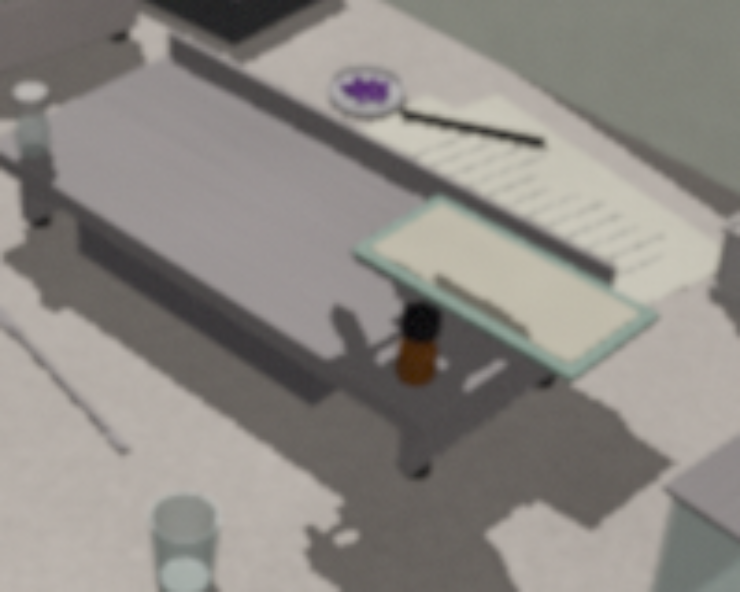

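The plate lies along the upstand and overhangs the tank end, and both vials are in place. Corners in the top crop are at (343,158), (655,128), (667,277) and (358,306). I'll measure.

Run:
```python
from h import *
s=state();t=load('t16');w=load('w16')
C=lambda X,Y,z:ris(pix(t,(X+.5)/5.5-.5+230,(Y+.5)/5.5-.5+110,z))
c=[C(343,158,.086),C(655,128,.086),C(667,277,.086),C(358,306,.086)]
print(np.round(c,4),np.mean(c,0)); 
for a,b in((0,1),(3,2)): d=c[a]-c[b];print('ang deg',np.degrees(np.arctan2(-d[0],d[1])))
print('end',C(606,300,.08),C(610,440,.08),'upst',C(590,120,.102))
print('wrist',[ris(wpix(w,s,u,v,.086)).round(4) for u,v in((241,254),(333,254),(329,409),(247,409))],'upst near face',[ris(wpix(w,s,u,v,.102)).round(4) for u,v in((345,120),(337,250))])
s0=load('side0');s1=load('s16')
```

```text
[[ 0.0977 -0.0723]
 [ 0.0984 -0.2728]
 [ 0.002  -0.2706]
 [ 0.0018 -0.0728]] [ 0.04995304 -0.17214687]
ang deg 0.19153299665549559
ang deg 0.060561509580240626
end [-0.00820505 -0.23131353] [-0.09796398 -0.22475911] upst [ 0.10385384 -0.22964898]
wrist [array([-0.0002, -0.0718]), array([ 0.095 , -0.0717]), array([ 0.097 , -0.2675]), array([ 0.0005, -0.2678])] upst near face [array([0.0992, 0.0635]), array([ 0.0966, -0.0609])]
```

The plate centre is at x≈0.050 m and y≈−0.17 m, turned by less than 0.3°. Everything is in tolerance, so I hand in.

Run:
```python
from h import *
print(hand_in()); print(state()['clock'])
```

```text
the job is handed in; nothing more can be done
None
the job is handed in; nothing more can be done
```

I pushed the plate by its front edge until it stopped against the upstand at about 11 N. I then pushed it by its left edge towards the right end of the riser, where the tank stands. I used the tips of both parted fingers rather than a single fingertip, to keep the plate square. I handed in at about 21.6 s, with the arm clear of everything.

**Last checks:**
- **Position:** the plate's centre is at about x = 0.050 m and y = −0.168 to −0.172 m in the riser frame. That is about 38–42 mm of overhang, lying along the upstand and turned by less than 0.3°.
- **Flatness:** it looks flat in the side view; I did not measure the tilt.
- **Other things:** in the last pictures the vials, beaker and spatula stood where they had been. The jar was out of those views, but the arm never went near it.

**What disagreed:**
- **Tip height:** the real fingertips sit about 33 mm short of the reported TCP, contrary to the description. My first push therefore passed above the plate, with no contact force seen and the plate unmoved. I found the true height with a light tap of about 5 N on bare riser and corrected for it.
- **Riser end:** the top and wrist cameras differed by 2–4 mm on where the riser's end lies, which is well inside the ±12 mm tolerance.

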